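# Sort the bag pegs by the feel of their springs

## Robot

A 6-joint arm with a two-finger parallel gripper is mounted at the origin on the work surface. World frame = base frame: x ahead of the robot, y to its left, z up, the work surface at z = 0. Lengths are in m, angles in rad, forces in N, time in s.
With the tool pointing down it reaches from about 0.375 to 0.975 m from the base axis. Payload 3.8 kg.
Tool frame: the origin (TCP) lies at the very end of the fingers, on their centre line; the grasp point (between the pads) lies 19 mm behind it; z points along the fingers, y is the line along which they close (so a half turn about z gives the same grasp; the last joint's range is limited). The gripper opens to 88 mm and grips with 3 to 60 N. Pads are 18 mm wide; open, the fingers measure 123 mm over their backs; the gripper's body (75 mm by 187 mm) begins 45 mm behind the grasp point.
Start: joints at [-1.253, 0.264, 1.604, -0, 1.274, -0.037], TCP at [0.234, -0.633, 0.239] pointing down, gripper open.
Joint ranges: [-2.63, 2.63], [-0.94, 2.18], [0.31, 2.57], [-1.31, 4.45], [0, 2.66], [-2.55, 2.55]. Speed limits (rad/s): [2.57, 2.57, 3.14, 3.14, 3.14, 3.14].

## Interface

Orientations are given as a rotation vector (axis times angle).
In Python, from rig import sensors, optics, env gives the robot as it stands.
- The arm moves only by the tool arm_command, never from a script. Its arguments are lists of equal length, an entry for each row: "travel": the shift along the tool's x, y, z normalised to -1 to 1, where 1 is 0.5 m, a list of three; "twist": the turn about the tool's z normalised to -1 to 1, where 1 is 90 degrees; "grip": the opening, from -1 (shut) to 1 (fully open). A call has 1 to 12 rows; each row is the pose to reach, as a shift and turn from the pose commanded when the call began, along the tool's axes at that moment; what a row does not reach only later rows make up. A row lasts 1/12 s, in which the tool goes at most 41.7 mm and 7.16 degrees, less where a joint would pass 70% of its speed; a pose out of reach is approached as far as the arm can. A call with a number of a shift or a turn outside -1 to 1 is refused whole. A call with a gripper value outside its range is refused whole. The fingers move at their own pace and stop on an object; "force" is the grip in N (left out, the last holds). Time passes only in rows, so rows that repeat a pose let the fingers close. It gives the time, the measured TCP pose, the force, the opening and the grip force at its end, in the units of the state.
- sensors.sense(): the state, without advancing time (a new reading comes with each control period).
- optics.snapshot(name): name is "scene" or "top" or "wrist"; returns a dict with "color" (420x560x3 uint8, blue, green, red), "mtx" (3x3 intrinsics, pixels), "position" and "attitude" of the camera in the world. Camera axes: x right, y down, z forward; pixel columns grow to the right and rows downward; lengths in m; the calibration is good to about 2 mm. A picture is of the moment at which its call begins. There is no depth.
- env.close_job(): hands the job in; it is judged then, once.
Trained networks look in a picture, given as the dict that the camera call returned (one of the last four; its "shot" number tells which), for a name from the list of things; names that differ only in an ending like _2 or _b are one class to them, and where a whole thing is asked for, a point or a joint stands for the part that bears it (a point fixed in the world has none). Each returns a list of dicts, best first, with "confidence" (0 to 1); they miss things now and then, are a little off and sometimes report something else, mostly with a low value. They report only what shows in the picture. A call takes as long as a camera call. They do not tell look-alikes from the thing itself.
- optics.find_in(picture, name): "rect" ([left, top, right, bottom] in pixels, round what is visible of it).
The state is a dict: "time_s": time; "joints": joint angles; "joint_vel": joint speeds; "effort": joint torques, N m; "tool_pos": TCP position; "eef_rot": TCP orientation; "contact_force": force on the tool from outside, world axes, zero at the start; "ft_torque": the same for the moment, N m; "width": finger opening in m; "grasp_force": force on a finger pad.
Only numpy, scipy, OpenCV 4.12 (cv2) and the standard library are available. Lean on these libraries where they do the work, as an engineer would, in place of code of your own. Each camera call takes 0.05 s, during which the arm holds its last target. There are 200 camera calls.

## Task

The four spring pegs on the counter are for closing bags, and any number of them may have a tired spring. Squeeze the handles of each to feel how stiff it is: lay the firm ones on the round bamboo board to be used again and put the weak ones on the white plate to be thrown out. Leave the board and plate where they stand, and do not disturb the wok, the pot lid or the spatula.

Things in the scene. Friction and masses are not known exactly. Their poses are not given: they have to be found in the camera images.
- peg_1: one of four look-alike wooden spring pegs with a steel coil, lying on its side on the counter: 100 mm long, 16 mm high as it lies, 32 mm wide over the handle ends, 15 mm over the jaws; 44 g. Origin on the coil's axis, on the underside. x runs along it: shut jaws to x = +40 mm, two spread handles to x = -60 mm; it opens and shuts along y; z up
- peg_2: peg like peg_1, same axes. Of all four: gripped across the handles at x = -46 mm they are about 30 mm wide at rest and 14 to 17 mm when they meet; the jaws then gape 11 mm. Each spring is either sound or weak, in varying degree; which pegs are weak, and how many (none to all), is drawn anew each time and cannot be seen
- peg_3: peg like peg_1, same axes. Of all four: squeezed at x = -46 mm, a sound peg begins to give at 10 to 15 N, a weak one at 3 to 8 N, and each mm of squeeze adds 0.74 N: squeezed to 26 mm a sound one resists with 14 to 19 N, a weak one with 6 to 11.5 N. A 20 N squeeze closes a weak one to 17.5 mm or less, a sound one only to 20 to 26 mm
- peg_4: peg like peg_1, same axes. Of all four: shut and let alone, the two jaw tips (peg_N_c0 and peg_N_arm_c0 of peg_N) press on each other with 16 to 25 N if the spring is sound, 4 to 11 N if it is weak
- board: round bamboo board, 260 mm across, 18 mm thick, lying flat on the counter to one side of the pegs; origin at the centre of its underside, so its top is at z = +18 mm; 0.9 kg, loose
- plate: round white melamine plate, 260 mm over the rim, 22 mm high at the rim, lying flat on the counter on the other side of the pegs; origin at the centre of its underside; its flat floor is 160 mm across, at z = +5 mm, then it slopes up to the rim; 0.35 kg, loose
- wok: bystander: hammered steel wok, 330 mm across, 95 mm high, with a handle reaching 350 mm from its centre; origin at the centre of its underside
- lid: bystander: stainless pot lid, 248 mm across, with a black knob, 61 mm high in all; origin at the centre of its underside
- spatula: bystander: spatula with an orange silicone blade, 290 mm long, lying beyond the pegs; origin at its middle on the underside
Mind the look-alikes: they are no part of the job. What is shaped like the peg_2 but blue or yellow is not meant. What is shaped like the peg_4 but blue is not meant.

How it is judged:
By the outcome, as a careful person would: the job done as asked, in the order asked, and still so for the second after the job is handed in, with the robot touching nothing.
It also fails if it takes over 72 s, if anything falls off the work surface, if the arm or the gripper's body presses on something with over 40 N, if the wrist force passes 120 N, or if a joint passes its speed limit or range.

## Working session

There is one attempt and no reset: what is moved stays moved. The work goes in short steps, Python scripts to look and compute and a tool call to move; the robot and the scene stay as the last step left them, time stands still between calls to the robot, and variables do not carry over. Pictures are saved under pics/ and viewed, at most 10 in all, crops included, and the job is handed in when it is done.

Besides the shell and the picture viewer there is one more tool, called after ">>>" by a JSON object that holds its "fn" and its "kwargs". arm_command: Moves the arm, as the interface text tells. Scaled input: -1 to 1 covers 0.5 m each way for a shift and 90 degrees each way for a turn. Its arguments: {"type":"object","properties":{"travel":{"type":"array","items":{"type":"array","items":{"type":"number","minimum":-1,"maximum":1}}},"twist":{"type":"array","items":{"type":"number","minimum":-1,"maximum":1}},"grip":{"type":"array","items":{"type":"number"}},"force":{"type":"number"}},"required":["travel","twist","grip"]}

```bash
mkdir -p pics; cat > h.py <<'E'
import numpy as np, cv2
from scipy.spatial.transform import Rotation as R
from rig import sensors, optics, env
def rot(a):
    a=np.array(a,float)
    return a if a.shape==(3,3) else (R.from_rotvec(a).as_matrix() if a.size==3 else R.from_quat(a).as_matrix())
def ray(p,uv,z):
    d=rot(p["attitude"])@np.linalg.inv(p["mtx"])@np.array([uv[0],uv[1],1.])
    o=np.array(p["position"]); return o+d*(z-o[2])/d[2]
E
python3 - <<'E'
from h import *
for n in ("top","scene"):
    p=optics.snapshot(n); cv2.imwrite(f"pics/{n}.png",p["color"]); print(n,p["position"],p["attitude"],p["mtx"])
    for k in ("peg_1","board","plate","wok","lid","spatula"):
        for d in optics.find_in(p,k):
            r=d["rect"]; print(k,np.round(r),round(d["confidence"],2),np.round(ray(p,((r[0]+r[2])/2,(r[1]+r[3])/2),.01),3))
print(sensors.sense())
E
```

```text
top [ 0.40605662 -0.00425941  1.52988263] [-2.17296409  2.17827035 -0.07109199] [[386.04581333   0.         277.94476421]
 [  0.         386.04581333 203.37858234]
 [  0.           0.           1.        ]]
peg_1 [221. 256. 240. 266.] 0.62 [0.298 0.201 0.01 ]
peg_1 [295. 205. 301. 220.] 0.53 [ 0.488 -0.064  0.01 ]
peg_1 [271. 233. 276. 257.] 0.53 [0.361 0.033 0.01 ]
peg_1 [259. 165. 273. 188.] 0.44 [0.632 0.063 0.01 ]
peg_1 [226. 145. 235. 158.] 0.44 [0.735 0.203 0.01 ]
peg_1 [288. 169. 306. 191.] 0.4 [ 0.619 -0.061  0.01 ]
board [318. 169. 385. 239.] 0.76 [ 0.52  -0.275  0.01 ]
plate [176. 171. 243. 240.] 0.79 [0.516 0.286 0.01 ]
wok [ 65. 110. 169. 225.] 0.83 [0.67 0.66 0.01]
lid [399. 180. 463. 239.] 0.63 [ 0.499 -0.586  0.01 ]
spatula [254. 135. 328. 155.] 0.94 [ 0.76  -0.038  0.01 ]
scene [1.31798501 0.60757124 1.34108306] [-1.22943938 -2.45337151  0.81287428] [[544.00452683   0.         286.75489515]
 [  0.         544.00452683 208.0024083 ]
 [  0.           0.           1.        ]]
peg_1 [236. 201. 269. 225.] 0.77 [ 0.607 -0.06   0.01 ]
peg_1 [292. 200. 323. 222.] 0.77 [0.501
[... 672 characters left out ...]
me_s': 0.7, 'joints': array([-1.25289105e+00,  2.63848619e-01,  1.60397129e+00,  1.48925620e-05,
        1.27368780e+00, -3.69100256e-02]), 'joint_vel': array([ 1.93462377e-04,  2.78693556e-05, -2.37256882e-03, -9.48322607e-04,
       -6.98471123e-04, -6.18687476e-04]), 'effort': array([-7.36967213e-04, -5.01842737e+01, -3.57154047e+01,  7.28525897e-02,
        1.83185237e-02, -1.24972169e-05]), 'tool_pos': array([ 0.23450758, -0.63296972,  0.23875591]), 'eef_rot': array([3.09220415e+00, 5.54402362e-01, 4.08322573e-05]), 'contact_force': array([ 0.52227819,  0.27454586, -0.61628049]), 'ft_torque': array([ 0.02548604, -0.00076303, -0.03885942]), 'grasp_force': 0.0, 'width': 0.088074583871095}
```

View pics/top.png

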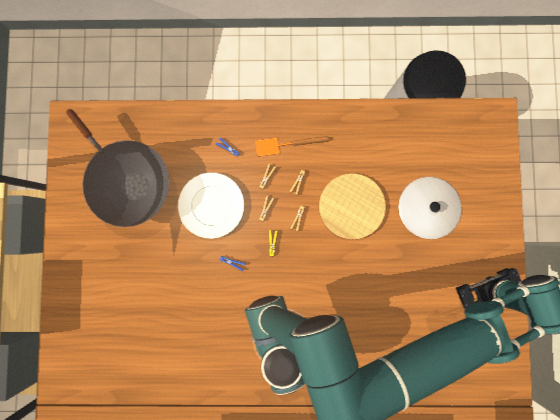

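View pics/scene.png

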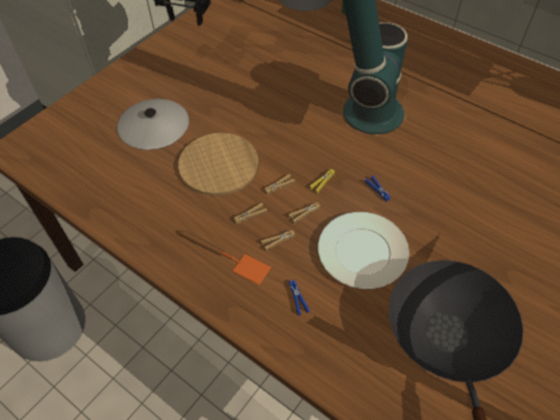

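Wooden candidates (top image): (267,176), (298,182), (266,208) and (298,217). Not meant: yellow at (273,243), blue at (228,147) and (233,263). I'll go over the wooden ones with the wrist camera for the close check.

>>> {"fn": "arm_command", "kwargs": {"travel": [[0.53,-0.48,-0.1],[0.53,-0.48,-0.1],[0.53,-0.48,-0.1],[0.53,-0.48,-0.1],[0.53,-0.48,-0.1],[0.53,-0.48,-0.1],[0.53,-0.48,-0.1],[0.53,-0.48,-0.1],[0.53,-0.48,-0.1],[0.53,-0.48,-0.1]], "twist": [0,0,0,0,0,0,0,0,0,0], "grip": [1,1,1,1,1,1,1,1,1,1]}}

```text
time_s: 1.53
tool_pos: [0.4019, -0.312, 0.2903]
eef_rot: [3.091, 0.562, 0.005]
contact_force: [1.4, 0.1, 0.6]
width: 0.088
grasp_force: 0.0
```

>>> {"fn": "arm_command", "kwargs": {"travel": [[0.5,-0.48,-0.1],[0.5,-0.48,-0.1],[0.5,-0.48,-0.1],[0.5,-0.48,-0.1],[0.5,-0.48,-0.1],[0.5,-0.48,-0.1],[0.5,-0.48,-0.1],[0.5,-0.48,-0.1],[0.5,-0.48,-0.1],[0.5,-0.48,-0.1],[0.5,-0.48,-0.1]], "twist": [0.5,0.5,0.5,0.5,0.5,0.5,0.5,0.5,0.5,0.5,0.5], "grip": [1,1,1,1,1,1,1,1,1,1,1]}}

```text
time_s: 2.45
tool_pos: [0.5517, -0.0023, 0.3389]
eef_rot: [-3.07, 0.665, -0.001]
contact_force: [-0.7, -1.3, 0.1]
width: 0.0879
grasp_force: 0.0
```

```bash
cat >> h.py <<'E'
def plan(xyz,yaw=None,s=None):
    "normalised travel, twist from the present pose; yaw of tool x in deg"
    s=s or sensors.sense(); M=rot(s["eef_rot"]); d=np.array(xyz)-s["tool_pos"]
    y0=np.degrees(np.arctan2(M[1,0],M[0,0])); tw=0 if yaw is None else -(((yaw-y0)+90)%180-90)
    return np.round(M.T@d/.5,4),round(tw/90,4),"rows",int(np.ceil(max(np.linalg.norm(d)/.0417,abs(tw)/7.16)))+2
E
python3 - <<'E'
from h import *
p=optics.snapshot("wrist"); cv2.imwrite("pics/w1.png",p["color"]); print(p["position"],p["attitude"])
s=sensors.sense(); print(s["time_s"],s["tool_pos"],s["eef_rot"],s["joints"])
for d in optics.find_in(p,"peg_1"):
    r=d["rect"]; print(np.round(r),round(d["confidence"],2),np.round(ray(p,((r[0]+r[2])/2,(r[1]+r[3])/2),.01),3))
E
```

```text
[ 0.61548704 -0.0320762   0.48505604] [ 1.60905593 -2.49794673 -0.35176354]
2.5 [ 0.55089336 -0.00385971  0.33848962] [ 3.06881461e+00 -6.67663359e-01 -4.75173626e-04] [-5.16472514e-02 -1.81226488e-02  1.73705433e+00 -9.36162998e-04
  1.42311956e+00  1.94773806e+00]
[296.  83. 313. 153.] 0.92 [ 0.608 -0.066  0.01 ]
[289. 246. 318. 297.] 0.89 [0.37  0.039 0.01 ]
[217. 325. 273. 346.] 0.82 [0.293 0.192 0.01 ]
[329. 170. 348. 234.] 0.8 [ 0.463 -0.064  0.01 ]
[247. 177. 268. 243.] 0.65 [0.505 0.063 0.01 ]
[ 64.  90. 136. 119.] 0.61 [0.753 0.208 0.01 ]
[214. 106. 236. 174.] 0.57 [0.628 0.06  0.01 ]
```

View pics/w1.png

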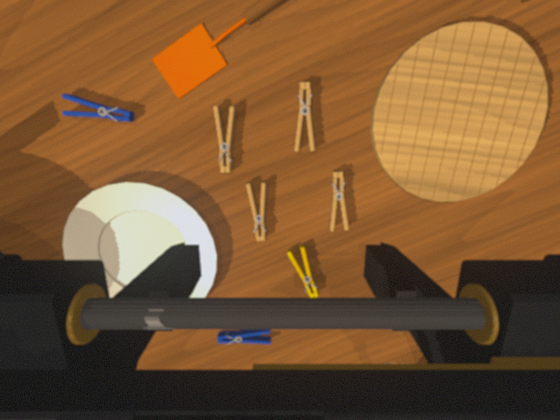

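Four wooden pegs are in the wrist view: A (225,138) with its handles at the top, B (304,117) with handles at the bottom, C (258,212) handles top, D (339,202) handles bottom. The yellow one (303,272) and the blue ones (98,108) and (245,337) are excluded. Next I'll get their poses by segmentation.

```bash
python3 - <<'E'
from h import *
p=optics.snapshot("wrist"); im=p["color"]; hsv=cv2.cvtColor(im,cv2.COLOR_BGR2HSV)
out=im[60:260,190:370].copy()
for n,(l,t,r,b),up in (("A",(214,100,238,176),1),("B",(292,79,318,155),-1),("C",(245,177,270,243),1),("D",(327,168,351,235),-1)):
    sub=im[t:b,l:r].astype(int); g=sub[...,1]
    th,m=cv2.threshold(sub[...,1].astype(np.uint8),0,255,cv2.THRESH_OTSU)
    k,lab,st,_=cv2.connectedComponentsWithStats(m); m=lab==(1+np.argmax(st[1:,4]))
    ys,xs=np.nonzero(m); P=np.array([ray(p,(l+x,t+y),.010)[:2] for x,y in zip(xs,ys)])
    c=P.mean(0); w,v=np.linalg.eigh(np.cov((P-c).T)); a=v[:,1]; a=a if a[0]>0 else -a
    h=a*up; pr=(P-c)@h; q=c+h*(pr.max()+pr.min())/2
    per=(P-c)@v[:,0]; 
    wid=[np.ptp(per[(pr>x)&(pr<x+.01)]).round(3) for x in (pr.min()+.005,pr.max()-.018)]
    jaw=q-h*np.ptp(pr)/2
    print(n,len(P),th,"ctr",q.round(4),"len",np.ptp(pr).round(3),"axis deg",np.degrees(np.arctan2(a[1],a[0])).round(1),"grip",(jaw+h*.086).round(4),"wid jaw/handle",wid)
    sub2=out[t-60:b-60,l-190:r-190]; sub2[m]=(0,0,255)
cv2.imwrite("pics/seg.png",cv2.resize(np.hstack([im[60:260,190:370],out]),None,fx=2.2,fy=2.2))
E
```

```text
A 605 110.0 ctr [0.6292 0.0611] len 0.102 axis deg -29.6 grip [0.6597 0.0438] wid jaw/handle [np.float64(0.018), np.float64(0.025)]
B 697 113.0 ctr [ 0.6092 -0.0651] len 0.101 axis deg -23.4 grip [ 0.5765 -0.051 ] wid jaw/handle [np.float64(0.016), np.float64(0.03)]
C 522 113.0 ctr [0.5013 0.0656] len 0.102 axis deg -21.4 grip [0.534  0.0528] wid jaw/handle [np.float64(0.016), np.float64(0.028)]
D 562 116.0 ctr [ 0.4637 -0.0635] len 0.1 axis deg -20.4 grip [ 0.4298 -0.0509] wid jaw/handle [np.float64(0.018), np.float64(0.029)]
```

View pics/seg.png

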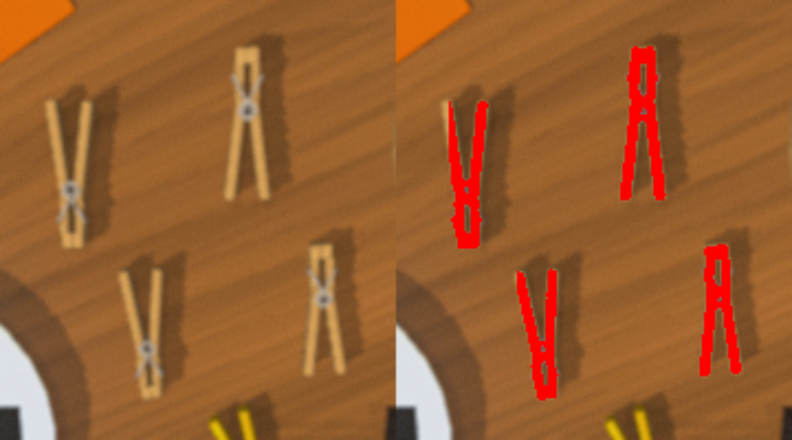

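The segmentation outlines all four wooden pegs (A loses part of its left leg, so I shift its grip slightly). Starting with A.

```bash
python3 - <<'E'
from h import *
print(sensors.sense()["tool_pos"],plan((.661,.046,.06),-27),plan((.661,.046,.004),-27))
E
```

```text
[ 0.55014118 -0.005321    0.33820229] (array([ 0.1588, -0.1867,  0.5561]), np.float64(0.0253), 'rows', 10) (array([ 0.1589, -0.1868,  0.6681]), np.float64(0.0253), 'rows', 11)
```

>>> {"fn": "arm_command", "kwargs": {"travel": [[0.159,-0.187,0.55],[0.159,-0.187,0.55],[0.159,-0.187,0.55],[0.159,-0.187,0.55],[0.159,-0.187,0.55],[0.159,-0.187,0.55],[0.159,-0.187,0.55],[0.159,-0.187,0.55],[0.159,-0.187,0.55],[0.159,-0.187,0.55]], "twist": [0.025,0.025,0.025,0.025,0.025,0.025,0.025,0.025,0.025,0.025], "grip": [0.14,0.14,0.14,0.14,0.14,0.14,0.14,0.14,0.14,0.14], "force": 20}}

```text
time_s: 3.43
tool_pos: [0.6614, 0.0462, 0.0639]
eef_rot: [3.054, -0.734, -0.002]
contact_force: [0.8, -0.1, 0.7]
width: 0.0503
grasp_force: 0.0
```

```bash
python3 - <<'E'
from h import *
p=optics.snapshot("wrist"); cv2.imwrite("pics/a.png",p["color"])
s=sensors.sense();print(s["time_s"],s["tool_pos"],s["width"],plan((.661,.046,.004),-27))
E
```

```text
3.4833 [0.66264127 0.04645372 0.06571122] 0.0503635322871234 (array([-0.0028,  0.0024,  0.1234]), np.float64(-0.0), 'rows', 4)
```

View pics/a.png

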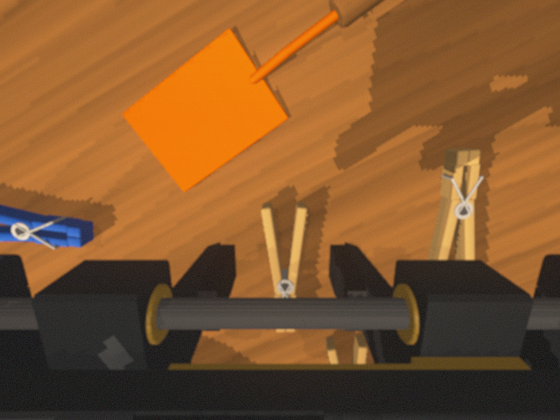

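The crop shows peg A's handles (268–303, 208) centred between the fingers (pads at about 232 and 335). Descend and squeeze.

>>> {"fn": "arm_command", "kwargs": {"travel": [[0,0,0.06],[0,0,0.118],[0,0,0.118],[0,0,0.118],[0,0,0.118],[0,0,0.118],[0,0,0.118],[0,0,0.118],[0,0,0.118],[0,0,0.118]], "twist": [0,0,0,0,0,0,0,0,0,0], "grip": [0.14,0.14,0.14,0.14,-1,-1,-1,-1,-1,-1], "force": 20}}

```text
time_s: 4.32
tool_pos: [0.6641, 0.0474, 0.0075]
eef_rot: [-3.055, 0.731, -0.007]
contact_force: [0.2, -2.6, 7.6]
width: 0.0157
grasp_force: 19.3
```

>>> {"fn": "arm_command", "kwargs": {"travel": [[0,0,0],[0,0,0],[0,0,0]], "twist": [0,0,0], "grip": [-1,-1,-1], "force": 20}}

```text
time_s: 4.57
tool_pos: [0.6641, 0.0474, 0.0075]
eef_rot: [-3.055, 0.731, -0.007]
contact_force: [-0.3, -1.8, 6.6]
width: 0.0154
grasp_force: 19.3
```

15.4 mm at 20 N, so A is weak and goes on the plate.

>>> {"fn": "arm_command", "kwargs": {"travel": [[0,0,-0.08],[0,0,-0.16],[0,0,-0.2],[0,0,-0.2],[0,0,-0.2]], "twist": [0,0,0,0,0], "grip": [-1,-1,-1,-1,-1], "force": 20}}

```text
time_s: 4.98
tool_pos: [0.6635, 0.048, 0.1073]
eef_rot: [-3.054, 0.731, -0.007]
contact_force: [0.0, 0.7, -0.2]
width: 0.014
grasp_force: 19.5
```

```bash
python3 - <<'E'
from h import *
p=optics.snapshot("wrist"); cv2.imwrite("pics/a2.png",p["color"])
s=sensors.sense();print(s["time_s"],s["tool_pos"],s["eef_rot"],s["width"],s["grasp_force"],s["contact_force"],plan((.554,.305,.08),0),plan((.554,.305,.014),0))
E
```

```text
5.0333 [0.6618382  0.04791863 0.10500043] [-3.05516844e+00  7.31126291e-01 -7.21057712e-04] 0.014362005050258834 19.46579780669481 [-0.05959326 -0.11636853 -1.15812826] (array([-0.4251, -0.3608,  0.0499]), np.float64(-0.2991), 'rows', 9) (array([-0.4251, -0.3608,  0.1819]), np.float64(-0.2991), 'rows', 10)
```

View pics/a2.png

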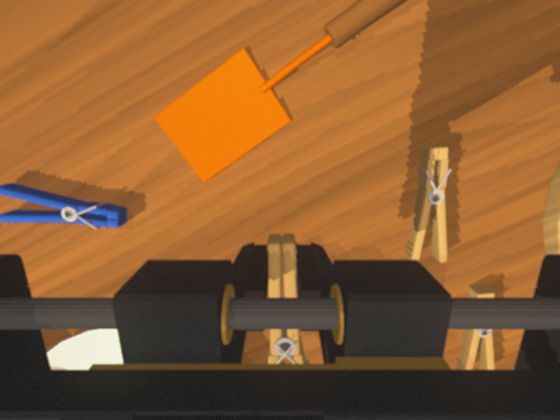

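A is held between the closed handles, and its tip shows at (282,240). Moving it to the plate.

>>> {"fn": "arm_command", "kwargs": {"travel": [[-0.425,-0.361,0.04],[-0.425,-0.361,0.04],[-0.425,-0.361,0.04],[-0.425,-0.361,0.04],[-0.425,-0.361,0.04],[-0.425,-0.361,0.04],[-0.425,-0.361,0.04],[-0.425,-0.361,0.04],[-0.425,-0.361,0.04],[-0.425,-0.361,0.08],[-0.425,-0.361,0.12],[-0.425,-0.361,0.15]], "twist": [-0.3,-0.3,-0.3,-0.3,-0.3,-0.3,-0.3,-0.3,-0.3,-0.3,-0.3,-0.3], "grip": [-1,-1,-1,-1,-1,-1,-1,-1,-1,-1,-1,-1]}}

```text
time_s: 6.03
tool_pos: [0.5534, 0.3029, 0.0271]
eef_rot: [3.14, 0.0, -0.004]
contact_force: [-0.1, -0.4, -0.5]
width: 0.0141
grasp_force: 19.5
```

```bash
python3 - <<'E'
from h import *
p=optics.snapshot("wrist")
s=sensors.sense();print(s["time_s"],s["tool_pos"],s["eef_rot"],s["width"],s["contact_force"],plan((.554,.305,.014),0))
E
```

```text
6.0833 [0.55118133 0.30168436 0.02380704] [ 3.13736133e+00 -8.89040860e-05 -1.17229128e-02] 0.014606171049538933 [-1.09214604 -0.55942495 -1.21074095] (array([ 0.0058, -0.0067,  0.0195]), np.float64(-0.0), 'rows', 3)
```

>>> {"fn": "arm_command", "kwargs": {"travel": [[0,0,0.01],[0,0,0.02],[0,0,0.026],[0,0,0.026]], "twist": [0,0,0,0], "grip": [-1,-1,-1,-1]}}

```text
time_s: 6.42
tool_pos: [0.5544, 0.3045, 0.0166]
eef_rot: [3.141, 0.001, -0.0]
contact_force: [-0.3, 0.2, -0.4]
width: 0.0145
grasp_force: 19.5
```

>>> {"fn": "arm_command", "kwargs": {"travel": [[0,0,0.005],[0,0,0.007],[0,0,0.007],[0,0,0.007],[0,0,0.007],[0,0,0.007],[0,0,0.007],[0,0,-0.04],[0,0,-0.12],[0,0,-0.18],[0,0,-0.18]], "twist": [0,0,0,0,0,0,0,0,0,0,0], "grip": [-1,-1,-0.6,-0.45,-0.3,-0.1,-0.1,-0.1,-0.1,-0.1,-0.1]}}

```text
time_s: 7.33
tool_pos: [0.559, 0.3075, 0.1148]
eef_rot: [-3.136, -0.002, -0.018]
contact_force: [1.1, 0.6, 0.8]
width: 0.0397
grasp_force: 0.0
```

```bash
python3 - <<'E'
from h import *
p=optics.snapshot("wrist"); q=optics.snapshot("top"); q2=cv2.resize(q["color"][120:270,150:400],None,fx=2.2,fy=2.2)
cv2.imwrite("pics/b.png",np.hstack([cv2.resize(p["color"],(440,330)),q2[:, :360]]) if q2.shape[0]==330 else q2)
s=sensors.sense();print(s["time_s"],s["tool_pos"],s["eef_rot"],s["width"],s["contact_force"],s["joints"][5],plan((.5765,-.051,.11),-23.4),plan((.534,.0528,.06),-21.4))
E
```

```text
7.4333 [0.55571783 0.30579343 0.10917558] [-3.13946738e+00 -2.27555970e-03 -6.66134459e-03] 0.039733055023350415 [ 1.01034379 -0.6123793  -0.3052706 ] 2.0331303299036114 (array([ 0.0405,  0.7136, -0.003 ]), np.float64(0.2609), 'rows', 11) (array([-0.0446,  0.5061,  0.0971]), np.float64(0.2387), 'rows', 9)
```

View pics/b.png

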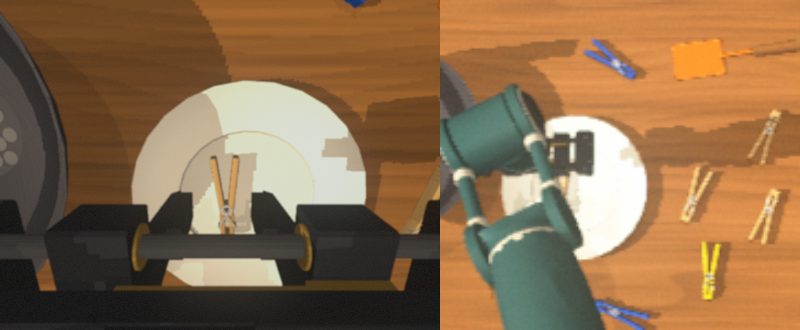

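A lies on the plate's floor (225,195 in the left view). Next is C.

>>> {"fn": "arm_command", "kwargs": {"travel": [[-0.045,0.506,0.0],[-0.045,0.506,0.0],[-0.045,0.506,0.0],[-0.045,0.506,0.0],[-0.045,0.506,0.09],[-0.045,0.506,0.09],[-0.045,0.506,0.09],[-0.045,0.506,0.09],[-0.045,0.506,0.09],[-0.045,0.506,0.09]], "twist": [0.24,0.24,0.24,0.24,0.24,0.24,0.24,0.24,0.24,0.24], "grip": [0.14,0.14,0.14,0.14,0.14,0.14,0.14,0.14,0.14,0.14]}}

```text
time_s: 8.27
tool_pos: [0.5323, 0.0529, 0.0616]
eef_rot: [-3.086, 0.586, 0.0]
contact_force: [-0.2, 0.8, -0.9]
width: 0.0505
grasp_force: 0.0
```

```bash
python3 - <<'E'
from h import *
p=optics.snapshot("wrist")
s=sensors.sense();print(s["time_s"],s["tool_pos"],s["width"],plan((.534,.0528,.006),-21.4))
for d in optics.find_in(p,"peg_2"): print(np.round(d["rect"]),round(d["confidence"],2))
E
```

```text
8.3167 [0.53279103 0.05324761 0.06212092] 0.05078162990296906 (array([0.0025, 0.    , 0.1122]), np.float64(-0.0007), 'rows', 4)
[337. 344. 374. 362.] 0.86
[258. 196. 306. 299.] 0.85
[382.   0. 443. 134.] 0.76
[446. 185. 494. 263.] 0.74
```

Centred again (handle rect 258–306). Descend and squeeze.

>>> {"fn": "arm_command", "kwargs": {"travel": [[0,0,0.06],[0.002,0,0.11],[0.002,0,0.11],[0.002,0,0.11],[0.002,0,0.11],[0.002,0,0.11],[0.002,0,0.11],[0.002,0,0.11],[0.002,0,0.11],[0.002,0,0.11],[0.002,0,0.11],[0.002,0,0.11]], "twist": [0,0,0,0,0,0,0,0,0,0,0,0], "grip": [0.14,0.14,0.14,0.14,-1,-1,-1,-1,-1,-1,-1,-1], "force": 20}}

```text
time_s: 9.37
tool_pos: [0.5346, 0.0516, 0.0084]
eef_rot: [-3.086, 0.587, -0.005]
contact_force: [-0.6, -0.2, 6.6]
width: 0.0161
grasp_force: 20.0
```

>>> {"fn": "arm_command", "kwargs": {"travel": [[0,0,-0.08],[0,0,-0.16],[0,0,-0.2],[0,0,-0.2],[0,0,-0.2]], "twist": [0,0,0,0,0], "grip": [-1,-1,-1,-1,-1]}}

```text
time_s: 9.78
tool_pos: [0.5342, 0.0516, 0.1085]
eef_rot: [-3.085, 0.587, -0.006]
contact_force: [-0.5, -0.2, -1.0]
width: 0.0157
grasp_force: 20.0
```

```bash
python3 - <<'E'
from h import *
p=optics.snapshot("wrist"); cv2.imwrite("pics/c.png",p["color"][100:])
s=sensors.sense();print(s["time_s"],s["tool_pos"],s["width"],s["grasp_force"],"plate",plan((.554,.256,.1),0),"board",plan((.52+.033,-.31-.013,.1),-21.4))
E
```

```text
9.8333 [0.53264629 0.05150496 0.10664896] 0.015536069172633405 19.97476190328598 plate (array([-0.1104, -0.3961,  0.0133]), np.float64(-0.2393), 'rows', 7) board (array([0.3128, 0.6818, 0.0133]), np.float64(-0.0015), 'rows', 11)
```

View pics/c.png

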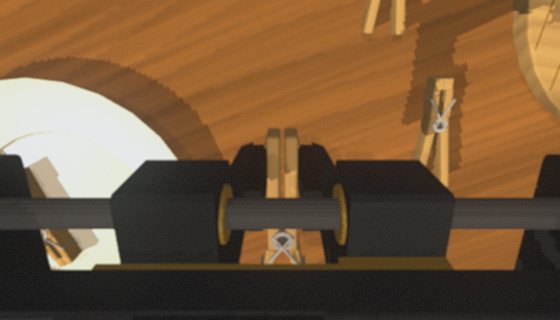

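15.7 mm at 20 N with the handles shut: C is weak too, so it goes to the plate beside A.

>>> {"fn": "arm_command", "kwargs": {"travel": [[-0.104,-0.381,0.01],[-0.104,-0.381,0.01],[-0.104,-0.381,0.01],[-0.104,-0.381,0.01],[-0.104,-0.381,0.01],[-0.104,-0.381,0.01],[-0.104,-0.381,0.01],[-0.104,-0.381,0.06],[-0.104,-0.381,0.11],[-0.104,-0.381,0.15],[-0.104,-0.381,0.16]], "twist": [-0.24,-0.24,-0.24,-0.24,-0.24,-0.24,-0.24,-0.24,-0.24,-0.24,-0.24], "grip": [-1,-1,-1,-1,-1,-1,-1,-1,-1,-1,-1]}}

```text
time_s: 10.75
tool_pos: [0.55, 0.2446, 0.0213]
eef_rot: [3.137, 0.0, -0.014]
contact_force: [-0.9, -1.0, -0.9]
width: 0.0155
grasp_force: 20.0
```

```bash
python3 - <<'E'
from h import *
p=optics.snapshot("wrist")
s=sensors.sense();print(s["time_s"],s["tool_pos"],s["width"],s["contact_force"],plan((.554,.248,.0135),0))
E
```

```text
10.8 [0.55053104 0.24488126 0.02196918] 0.015347465326448165 [-0.35258545  0.30309182 -0.83123359] (array([ 0.0071, -0.0063,  0.0169]), np.float64(-0.0), 'rows', 3)
```

>>> {"fn": "arm_command", "kwargs": {"travel": [[0,0,0.01],[0,0,0.018],[0,0,0.026],[0,0,0.026],[0,0,0.026],[0,0,0.026],[0,0,0.026],[0,0,0.026],[0,0,0.026],[0,0,-0.04],[0,0,-0.12],[0,0,-0.18]], "twist": [0,0,0,0,0,0,0,0,0,0,0,0], "grip": [-1,-1,-1,-1,-0.6,-0.45,-0.3,-0.18,-0.18,-0.18,-0.18,-0.18]}}

```text
time_s: 11.8
tool_pos: [0.5546, 0.248, 0.1186]
eef_rot: [-3.141, -0.002, -0.001]
contact_force: [1.2, 0.7, 0.8]
width: 0.036
grasp_force: 0.0
```

```bash
python3 - <<'E'
from h import *
p=optics.snapshot("wrist"); cv2.imwrite("pics/c2.png",p["color"][:300])
s=sensors.sense();print(s["time_s"],s["tool_pos"],s["width"],plan((.5765,-.051,.10),-23.4),plan((.5765,-.051,.06),-23.4))
E
```

```text
11.85 [0.5589857  0.24978803 0.12598076] 0.03598797601971619 (array([0.0336, 0.6019, 0.0497]), np.float64(0.261), 'rows', 10) (array([0.0327, 0.6022, 0.1297]), np.float64(0.261), 'rows', 10)
```

View pics/c2.png

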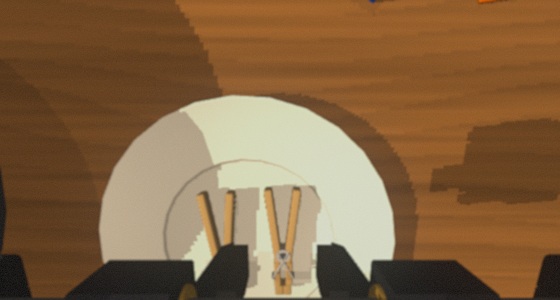

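A (205–235) and C (268–300) both lie on the plate. Next is B.

>>> {"fn": "arm_command", "kwargs": {"travel": [[0.042,0.6,0.03],[0.042,0.6,0.03],[0.042,0.6,0.03],[0.042,0.6,0.03],[0.042,0.6,0.03],[0.042,0.6,0.12],[0.042,0.6,0.12],[0.042,0.6,0.12],[0.042,0.6,0.12],[0.042,0.6,0.12],[0.042,0.6,0.12]], "twist": [0.26,0.26,0.26,0.26,0.26,0.26,0.26,0.26,0.26,0.26,0.26], "grip": [0.14,0.14,0.14,0.14,0.14,0.14,0.14,0.14,0.14,0.14,0.14]}}

```text
time_s: 12.77
tool_pos: [0.5762, -0.0516, 0.0571]
eef_rot: [-3.076, 0.635, -0.001]
contact_force: [-0.0, 1.1, -0.4]
width: 0.0502
grasp_force: 0.0
```

```bash
python3 - <<'E'
from h import *
p=optics.snapshot("wrist")
s=sensors.sense();print(s["time_s"],s["tool_pos"],s["width"],plan((.5765,-.051,.006),-23.4))
for d in optics.find_in(p,"peg_2"): print(np.round(d["rect"]),round(d["confidence"],2))
E
```

```text
12.8167 [ 0.57650979 -0.05115758  0.057457  ] 0.05033668610493577 (array([-0.0003, -0.0002,  0.1029]), np.float64(0.0013), 'rows', 4)
[335. 330. 369. 365.] 0.95
[258.  98. 305. 254.] 0.81
```

>>> {"fn": "arm_command", "kwargs": {"travel": [[0,0,0.06],[0,0,0.1],[0,0,0.1],[0,0,0.1],[0,0,0.1],[0,0,0.1],[0,0,0.1],[0,0,0.1],[0,0,0.1],[0,0,0.1],[0,0,0.1],[0,0,0.1]], "twist": [0,0,0,0,0,0,0,0,0,0,0,0], "grip": [0.14,0.14,0.14,0.14,-1,-1,-1,-1,-1,-1,-1,-1], "force": 20}}

```text
time_s: 13.87
tool_pos: [0.5773, -0.0522, 0.0084]
eef_rot: [-3.076, 0.635, -0.004]
contact_force: [-0.3, 0.8, 6.5]
width: 0.0171
grasp_force: 20.0
```

>>> {"fn": "arm_command", "kwargs": {"travel": [[0,0,-0.08],[0,0,-0.16],[0,0,-0.2],[0,0,-0.2],[0,0,-0.2]], "twist": [0,0,0,0,0], "grip": [-1,-1,-1,-1,-1]}}

```text
time_s: 14.28
tool_pos: [0.5773, -0.0524, 0.1087]
eef_rot: [-3.076, 0.635, -0.007]
contact_force: [-0.1, 0.4, -0.4]
width: 0.0158
grasp_force: 20.0
```

```bash
python3 - <<'E'
from h import *
p=optics.snapshot("wrist"); cv2.imwrite("pics/bb.png",p["color"][100:])
s=sensors.sense();print(s["time_s"],s["tool_pos"],s["width"],s["grasp_force"],"plate",plan((.482,.2,.1),0),"board",plan((.52-.033,-.245+.014,.1),-23.4))
E
```

```text
14.3333 [ 0.57569477 -0.05215211  0.10674351] 0.016008499988246067 19.998180270195007 plate (array([-0.3718, -0.3889,  0.0134]), np.float64(-0.2592), 'rows', 9) board (array([-0.0212,  0.3987,  0.0134]), np.float64(0.0008), 'rows', 7)
```

B reads 17.1, then 15.8 mm, which is close to the bound. I'll confirm by easing the grip to 12 N while holding it: a weak one stays at 25 mm or less, a sound one springs to 27 mm or more.

>>> {"fn": "arm_command", "kwargs": {"travel": [[0,0,0.1],[0,0,0.16],[0,0,0.16],[0,0,0.16],[0,0,0.16],[0,0,0.16],[0,0,0.16]], "twist": [0,0,0,0,0,0,0], "grip": [-1,-1,-1,-1,-1,-1,-1], "force": 12}}

```text
time_s: 14.92
tool_pos: [0.5779, -0.0524, 0.029]
eef_rot: [-3.076, 0.635, -0.006]
contact_force: [0.1, -0.5, -0.6]
width: 0.0226
grasp_force: 12.0
```

22.6 mm at 12 N means an onset near 6.5 N, so B is weak. It goes between A and C, turned the other way, with its handles beyond their jaw tips.

```bash
python3 - <<'E'
from h import *
s=sensors.sense();print(s["tool_pos"],plan((.449,.2765,.10),0))
E
```

```text
[ 0.57785495 -0.05235777  0.02899946] (array([-0.4965, -0.5021, -0.1434]), np.float64(-0.2591), 'rows', 11)
```

>>> {"fn": "arm_command", "kwargs": {"travel": [[0,0,-0.08],[-0.05,-0.05,-0.145],[-0.496,-0.502,-0.145],[-0.496,-0.502,-0.145],[-0.496,-0.502,-0.145],[-0.496,-0.502,-0.145],[-0.496,-0.502,-0.145],[-0.496,-0.502,-0.145],[-0.496,-0.502,-0.145],[-0.496,-0.502,-0.145],[-0.496,-0.502,-0.145],[-0.496,-0.502,-0.145]], "twist": [0,0,-0.26,-0.26,-0.26,-0.26,-0.26,-0.26,-0.26,-0.26,-0.26,-0.26], "grip": [-1,-1,-1,-1,-1,-1,-1,-1,-1,-1,-1,-1], "force": 20}}

```text
time_s: 15.92
tool_pos: [0.4479, 0.2785, 0.1011]
eef_rot: [-3.14, -0.008, -0.005]
contact_force: [0.3, -0.6, -0.3]
width: 0.0162
grasp_force: 20.0
```

```bash
python3 - <<'E'
from h import *
p=optics.snapshot("wrist"); t=optics.snapshot("scene")
s=sensors.sense();print(s["time_s"],s["tool_pos"],s["eef_rot"],s["width"],plan((.449,.2765,.0135),0))
for n,q in (("w",p),("s",t)):
  for k in ("peg_2","plate"):
    for d in optics.find_in(q,k):
      r=d["rect"]; print(n,k,np.round(r),round(d["confidence"],2),ray(q,(r[0],r[1]),.013).round(3)[:2],ray(q,(r[2],r[3]),.013).round(3)[:2])
v=np.hstack([cv2.resize(p["color"],(480,360)),cv2.resize(t["color"][180:320,280:400],(320,373))[:360]])
cv2.imwrite("pics/hov.png",v)
E
```

```text
16.0167 [0.44826962 0.27641398 0.10034926] [-3.14113581e+00 -2.76452082e-03 -2.97879488e-03] 0.01644268349474305 (array([ 1.100e-03, -1.000e-04,  1.737e-01]), np.float64(0.0011), 'rows', 5)
w peg_2 [518. 243. 558. 340.] 0.93 [0.422 0.079] [0.325 0.02 ]
w peg_2 [317. 339. 325. 363.] 0.68 [0.325 0.245] [0.297 0.236]
w peg_2 [304.  39. 352. 188.] 0.66 [0.575 0.264] [0.468 0.222]
w peg_2 [259.  87. 312. 289.] 0.65 [0.543 0.296] [0.377 0.252]
w peg_2 [223.  51. 271. 190.] 0.61 [0.567 0.321] [0.466 0.288]
w plate [104.   0. 462. 285.] 0.79 [0.598 0.401] [0.381 0.12 ]
s peg_2 [339. 236. 364. 260.] 0.75 [0.52  0.197] [0.547 0.301]
s peg_2 [308. 171. 335. 189.] 0.66 [ 0.37 -0.02] [0.382 0.091]
s peg_2 [290. 280. 309. 315.] 0.59 [0.725 0.17 ] [0.778 0.272]
s peg_2 [264. 174. 295. 194.] 0.53 [ 0.467 -0.125] [0.473 0.001]
s peg_2 [362. 210. 380. 239.] 0.47 [0.403 0.201] [0.461 0.299]
s peg_2 [355. 242. 378. 271.] 0.45 [0.512 0.246] [0.554 0.349]
s plate [318. 216. 411. 288.] 0.88 [0.499 0.108] [0.546 0.452]
```

View pics/hov.png

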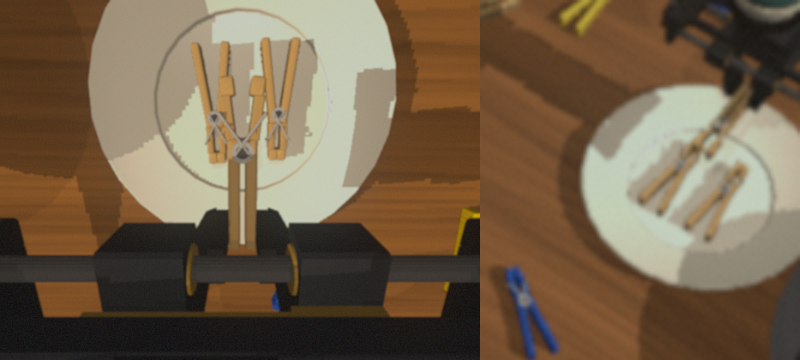

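The open jaws of B would come close to A and C. I'll ease to 9 N so they nearly shut, then lower it in the gap (bottom centre, 242,150).

>>> {"fn": "arm_command", "kwargs": {"travel": [[-0.008,0,0],[-0.008,0,0.02],[-0.008,0,0.06],[-0.008,0,0.1],[-0.008,0,0.13],[-0.008,0,0.15],[-0.008,0,0.15]], "twist": [0,0,0,0,0,0,0], "grip": [-1,-1,-1,-1,-1,-1,-1], "force": 9}}

```text
time_s: 16.8
tool_pos: [0.4413, 0.275, 0.0212]
eef_rot: [3.139, 0.002, -0.008]
contact_force: [-0.8, 0.1, -0.5]
width: 0.0264
grasp_force: 9.0
```

>>> {"fn": "arm_command", "kwargs": {"travel": [[0,0,0.012],[0,0,0.022],[0,0,0.022],[0,0,0.022],[0,0,0.022],[0,0,0.022],[0,0,0.022],[0,0,-0.04],[0,0,-0.12],[0,0,-0.18],[0,0,-0.18]], "twist": [0,0,0,0,0,0,0,0,0,0,0], "grip": [-1,-1,-1,-0.35,-0.2,-0.18,-0.18,-0.18,-0.18,-0.18,-0.18]}}

```text
time_s: 17.72
tool_pos: [0.448, 0.2792, 0.1213]
eef_rot: [-3.135, -0.002, -0.017]
contact_force: [1.4, 0.3, 0.3]
width: 0.0361
grasp_force: 0.0
```

```bash
python3 - <<'E'
from h import *
p=optics.snapshot("wrist"); cv2.imwrite("pics/b3.png",p["color"])
s=sensors.sense();print(s["time_s"],s["tool_pos"],s["width"],plan((.4298,-.0509,.10),-20.4))
for k in ("peg_2","plate"):
    for d in optics.find_in(p,k):
      r=d["rect"]; print(k,np.round(r),round(d["confidence"],2),ray(p,(r[0],r[1]),.013).round(3)[:2],ray(p,(r[2],r[3]),.013).round(3)[:2])
E
```

```text
17.7667 [0.44655866 0.27835986 0.11851285] 0.03619986984805662 (array([-0.0347,  0.6586,  0.0339]), np.float64(0.2275), 'rows', 10)
peg_2 [268. 109. 304. 233.] 0.89 [0.53  0.291] [0.423 0.26 ]
peg_2 [302.  49. 347. 181.] 0.87 [0.574 0.264] [0.471 0.224]
peg_2 [228.  57. 272. 187.] 0.81 [0.568 0.322] [0.465 0.289]
peg_2 [316. 327. 352. 359.] 0.79 [0.323 0.246] [0.285 0.208]
peg_2 [514. 236. 560. 335.] 0.64 [0.421 0.07 ] [0.316 0.002]
```

B sits in the gap, and A and C have not moved. Now D.

>>> {"fn": "arm_command", "kwargs": {"travel": [[-0.03,0.656,0.0],[-0.03,0.656,0.0],[-0.03,0.656,0.0],[-0.03,0.656,0.0],[-0.03,0.656,0.0],[-0.03,0.656,0.0],[-0.03,0.656,0.06],[-0.03,0.656,0.11],[-0.03,0.656,0.11],[-0.03,0.656,0.11],[-0.03,0.656,0.11]], "twist": [0.228,0.228,0.228,0.228,0.228,0.228,0.228,0.228,0.228,0.228,0.228], "grip": [0.14,0.14,0.14,0.14,0.14,0.14,0.14,0.14,0.14,0.14,0.14]}}

```text
time_s: 18.78
tool_pos: [0.427, -0.0509, 0.0574]
eef_rot: [-3.091, 0.56, 0.008]
contact_force: [-1.0, -0.1, 0.6]
width: 0.0502
grasp_force: 0.0
```

```bash
python3 - <<'E'
from h import *
p=optics.snapshot("wrist")
s=sensors.sense();print(s["time_s"],s["tool_pos"],s["width"],plan((.4298,-.0509,.006),-20.4))
for d in optics.find_in(p,"peg_2"): print(np.round(d["rect"]),round(d["confidence"],2))
E
```

```text
18.8333 [ 0.42832515 -0.050512    0.05857931] 0.04997055960608321 (array([ 0.0033, -0.0003,  0.1052]), np.float64(-0.0007), 'rows', 4)
[259.  89. 306. 247.] 0.89
[171. 284. 232. 363.] 0.62
```

>>> {"fn": "arm_command", "kwargs": {"travel": [[0.003,0,0.06],[0.003,0,0.104],[0.003,0,0.104],[0.003,0,0.104],[0.003,0,0.104],[0.003,0,0.104],[0.003,0,0.104],[0.003,0,0.104],[0.003,0,0.104],[0.003,0,0.104],[0.003,0,0.104],[0.003,0,0.104]], "twist": [0,0,0,0,0,0,0,0,0,0,0,0], "grip": [0.14,0.14,0.14,0.14,-1,-1,-1,-1,-1,-1,-1,-1], "force": 12}}

```text
time_s: 19.88
tool_pos: [0.4316, -0.052, 0.0086]
eef_rot: [-3.091, 0.558, -0.004]
contact_force: [-0.9, 1.6, 7.4]
width: 0.0246
grasp_force: 11.9
```

>>> {"fn": "arm_command", "kwargs": {"travel": [[0,0,0],[0,0,0],[0,0,0],[0,0,-0.04],[0,0,-0.12],[0,0,-0.19],[0,0,-0.19],[0,0,-0.19]], "twist": [0,0,0,0,0,0,0,0], "grip": [-1,-1,-1,-1,-1,-1,-1,-1], "force": 20}}

```text
time_s: 20.55
tool_pos: [0.4329, -0.0525, 0.1051]
eef_rot: [3.092, -0.558, 0.011]
contact_force: [-0.8, -0.0, -0.6]
width: 0.0169
grasp_force: 20.0
```

```bash
python3 - <<'E'
from h import *
s=sensors.sense();print(s["time_s"],s["tool_pos"],s["width"],s["grasp_force"],"board",plan((.52-.034,-.272+.0125,.1),-20.4))
E
```

```text
20.55 [ 0.4328708  -0.05253788  0.10514111] 0.01686214858975275 19.990053176879883 board (array([0.2442, 0.3507, 0.0115]), np.float64(-0.0007), 'rows', 8)
```

D: 24.6 mm at 12 N and 16.9 mm at 20 N, so it resists about 11 N at 26 mm and is weak. It goes on the plate beside A. Then, with time to spare, I'll re-squeeze A and C at 12 N in place, because they were only felt at 20 N.

```bash
python3 - <<'E'
from h import *
p=optics.snapshot("wrist")
s=sensors.sense();print(s["tool_pos"],plan((.489,.349,.10),0))
E
```

```text
[ 0.43102675 -0.05216335  0.10315786] (array([-0.1718, -0.7923,  0.0062]), np.float64(-0.2273), 'rows', 12)
```

>>> {"fn": "arm_command", "kwargs": {"travel": [[-0.172,-0.792,0.0],[-0.172,-0.792,0.0],[-0.172,-0.792,0.0],[-0.172,-0.792,0.0],[-0.172,-0.792,0.0],[-0.172,-0.792,0.0],[-0.172,-0.792,0.0],[-0.172,-0.792,0.0],[-0.172,-0.792,0.0],[-0.172,-0.792,0.0],[-0.172,-0.792,0.0],[-0.172,-0.792,0.0]], "twist": [-0.227,-0.227,-0.227,-0.227,-0.227,-0.227,-0.227,-0.227,-0.227,-0.227,-0.227,-0.227], "grip": [-1,-1,-1,-1,-1,-1,-1,-1,-1,-1,-1,-1], "force": 20}}

```text
time_s: 21.6
tool_pos: [0.4866, 0.3497, 0.0996]
eef_rot: [3.139, 0.004, -0.006]
contact_force: [0.0, -0.7, -1.2]
width: 0.0166
grasp_force: 20.0
```

```bash
python3 - <<'E'
from h import *
p=optics.snapshot("wrist"); cv2.imwrite("pics/d.png",p["color"])
s=sensors.sense();print(s["time_s"],s["tool_pos"],s["eef_rot"],s["width"],plan((.489,.349,.018),0))
for d in optics.find_in(p,"peg_2"):
      r=d["rect"]; print(np.round(r),round(d["confidence"],2),ray(p,(r[0],r[1]),.02).round(3)[:2],ray(p,(r[2],r[3]),.02).round(3)[:2])
E
```

```text
21.65 [0.48640968 0.34838348 0.09966206] [ 3.13861324e+00  1.83825083e-03 -6.04578448e-03] 0.016808853081095226 (array([ 0.0058, -0.0017,  0.1633]), np.float64(0.0007), 'rows', 4)
[322. 108. 367. 238.] 0.84 [0.566 0.321] [0.466 0.28 ]
[393.  99. 448. 235.] 0.76 [0.573 0.27 ] [0.469 0.215]
[352. 160. 389. 260.] 0.68 [0.53  0.297] [0.447 0.26 ]
[257.  87. 312. 290.] 0.64 [0.58  0.367] [0.419 0.324]
[  0.   1. 124. 300.] 0.27 [0.632 0.535] [0.408 0.486]
```

>>> {"fn": "arm_command", "kwargs": {"travel": [[0.004,0,0.03],[0.004,0,0.07],[0.004,0,0.11],[0.004,0,0.14],[0.004,0,0.152],[0.004,0,0.16],[0.004,0,0.16]], "twist": [0,0,0,0,0,0,0], "grip": [-1,-1,-1,-1,-1,-1,-1], "force": 11}}

```text
time_s: 22.28
tool_pos: [0.4895, 0.3477, 0.0214]
eef_rot: [3.14, -0.002, -0.003]
contact_force: [0.9, 1.1, 0.5]
width: 0.0247
grasp_force: 11.0
```

>>> {"fn": "arm_command", "kwargs": {"travel": [[0,0,0.006],[0,0,0.006],[0,0,0.006],[0,0,0.006],[0,0,0.006],[0,0,0.006],[0,0,-0.04],[0,0,-0.12],[0,0,-0.18],[0,0,-0.18],[0,0,-0.18]], "twist": [0,0,0,0,0,0,0,0,0,0,0], "grip": [-1,-1,-0.35,-0.2,-0.2,-0.2,-0.2,-0.2,-0.2,-0.2,-0.2]}}

```text
time_s: 23.2
tool_pos: [0.492, 0.3505, 0.1154]
eef_rot: [-3.138, 0.0, -0.008]
contact_force: [1.1, 0.5, -0.4]
width: 0.0353
grasp_force: 0.0
```

```bash
python3 - <<'E'
from h import *
p=optics.snapshot("wrist"); cv2.imwrite("pics/d2.png",p["color"])
s=sensors.sense();print(s["time_s"],s["tool_pos"],s["width"],plan((.554,.247,.06),0),plan((.554,.305,.06),0))
for k in ("peg_2","plate"):
  for d in optics.find_in(p,k):
      r=d["rect"]; print(k,np.round(r),round(d["confidence"],2),ray(p,(r[0],r[1]),.02).round(3)[:2],ray(p,(r[2],r[3]),.02).round(3)[:2])
E
```

```text
23.25 [0.49052172 0.34955186 0.11316284] 0.03545217262862692 (array([0.1268, 0.2052, 0.1063]), np.float64(-0.0001), 'rows', 6) (array([0.1268, 0.0892, 0.1064]), np.float64(-0.0001), 'rows', 5)
peg_2 [320. 116. 362. 239.] 0.93 [0.568 0.321] [0.466 0.281]
peg_2 [267. 103. 308. 230.] 0.75 [0.577 0.362] [0.474 0.328]
peg_2 [389. 111. 439. 235.] 0.66 [0.571 0.268] [0.47  0.215]
peg_2 [352. 164. 386. 264.] 0.57 [0.53  0.294] [0.442 0.259]
plate [213.   0. 533. 299.] 0.75 [0.646 0.4  ] [0.407 0.121]
```

D is on the plate. Re-squeezing C at 12 N in place.

>>> {"fn": "arm_command", "kwargs": {"travel": [[0.128,0.205,0.0],[0.128,0.205,0.0],[0.128,0.205,0.0],[0.128,0.205,0.0],[0.128,0.205,0.07],[0.128,0.205,0.13],[0.128,0.205,0.13]], "twist": [0,0,0,0,0,0,0], "grip": [-0.16,-0.16,-0.16,-0.16,-0.16,-0.16,-0.16]}}

```text
time_s: 23.93
tool_pos: [0.5477, 0.244, 0.0393]
eef_rot: [3.136, -0.002, -0.021]
contact_force: [-2.3, -2.2, -0.8]
width: 0.0371
grasp_force: 0.0
```

```bash
python3 - <<'E'
from h import *
p=optics.snapshot("wrist"); cv2.imwrite("pics/e.png",p["color"])
s=sensors.sense();print(s["time_s"],s["tool_pos"],s["width"],plan((.554,.247,.0145),0))
for d in optics.find_in(p,"peg_2"):
      r=d["rect"]; print(np.round(r),round(d["confidence"],2),ray(p,(r[0],r[1]),.02).round(3)[:2],ray(p,(r[2],r[3]),.02).round(3)[:2])
E
```

```text
23.9833 [0.5491345  0.24488464 0.04189783] 0.037278809511033885 (array([ 0.0103, -0.0045,  0.0547]), np.float64(-0.0004), 'rows', 3)
[246. 198. 305. 351.] 0.8 [0.576 0.264] [0.47  0.228]
[153. 207. 211. 279.] 0.59 [0.571 0.318] [0.524 0.288]
[219. 293. 254. 363.] 0.58 [0.515 0.283] [0.46  0.263]
[ 80. 197. 132. 270.] 0.57 [0.577 0.358] [0.531 0.336]
```

>>> {"fn": "arm_command", "kwargs": {"travel": [[0.006,0,0.02],[0.006,0,0.04],[0.006,0,0.06],[0.006,0,0.06],[0.006,0,0.06],[0.006,0,0.06],[0.006,0,0.06],[0.006,0,0.06],[0.006,0,0.06]], "twist": [0,0,0,0,0,0,0,0,0], "grip": [-0.16,-0.16,-0.16,-0.16,-1,-1,-1,-1,-1], "force": 12}}

```text
time_s: 24.78
tool_pos: [0.5574, 0.2467, 0.0177]
eef_rot: [-3.141, 0.0, -0.001]
contact_force: [-0.7, 0.6, -0.4]
width: 0.021
grasp_force: 12.0
```

>>> {"fn": "arm_command", "kwargs": {"travel": [[0,0,0],[0,0,0],[0,0,0],[0,0,0],[0,0,-0.04],[0,0,-0.12],[0,0,-0.18],[0,0,-0.18],[0,0,-0.18]], "twist": [0,0,0,0,0,0,0,0,0], "grip": [-0.4,-0.25,-0.16,-0.16,-0.16,-0.16,-0.16,-0.16,-0.16]}}

```text
time_s: 25.53
tool_pos: [0.5592, 0.2475, 0.1103]
eef_rot: [-3.139, 0.0, -0.009]
contact_force: [-0.0, -0.0, -0.2]
width: 0.0373
grasp_force: 0.0
```

```bash
python3 - <<'E'
from h import *
p=optics.snapshot("wrist"); cv2.imwrite("pics/e2.png",p["color"])
s=sensors.sense();print(s["time_s"],s["tool_pos"],s["width"],plan((.556,.3045,.06),0))
for k in ("peg_2","plate"):
  for d in optics.find_in(p,k):
      r=d["rect"]; print(k,np.round(r),round(d["confidence"],2),ray(p,(r[0],r[1]),.02).round(3)[:2],ray(p,(r[2],r[3]),.02).round(3)[:2])
E
```

```text
25.5833 [0.55757933 0.2468544  0.10807589] 0.037110651776714576 (array([-0.0034, -0.1152,  0.0962]), np.float64(-0.0002), 'rows', 4)
peg_2 [197. 198. 235. 262.] 0.96 [0.571 0.317] [0.514 0.289]
peg_2 [239. 241. 269. 349.] 0.8 [0.533 0.284] [0.423 0.26 ]
peg_2 [148. 190. 183. 260.] 0.78 [0.577 0.356] [0.515 0.334]
peg_2 [364.   0. 381.   4.] 0.42 [0.711 0.191] [0.709 0.179]
plate [ 97. 101. 396. 363.] 0.84 [0.646 0.386] [0.407 0.137]
```

C gives 21 mm at 12 N, so it is weak. A closed furthest of all (14 mm at 20 N), which is clearly weak. Backing off for a last check with the detector, since the viewing allowance is used up.

>>> {"fn": "arm_command", "kwargs": {"travel": [[0,0.0,-0.08],[-0.1,0.1,-0.2],[-0.15,0.2,-0.3],[-0.15,0.2,-0.3],[-0.15,0.2,-0.3],[-0.15,0.2,-0.3],[-0.15,0.2,-0.3],[-0.15,0.2,-0.3]], "twist": [0,0,0,0,0,0,0,0], "grip": [0,0,0,0,0,0,0,0]}}

```text
time_s: 26.35
tool_pos: [0.4814, 0.1466, 0.2554]
eef_rot: [3.141, -0.001, -0.004]
contact_force: [-0.1, 0.4, 0.2]
width: 0.044
grasp_force: 0.0
```

```bash
python3 - <<'E'
from h import *
for n in ("wrist","scene"):
  p=optics.snapshot(n)
  for k in ("peg_2","plate","board"):
   for d in optics.find_in(p,k):
      r=d["rect"]; print(n,k,np.round(r),round(d["confidence"],2),ray(p,(r[0],r[1]),.015).round(3)[:2],ray(p,(r[2],r[3]),.015).round(3)[:2],ray(p,((r[0]+r[2])/2,(r[1]+r[3])/2),.01).round(3)[:2])
s=sensors.sense();print(s["time_s"],s["tool_pos"])
E
```

```text
wrist peg_2 [189. 103. 215. 187.] 0.97 [0.574 0.261] [0.469 0.235] [0.523 0.25 ]
wrist peg_2 [141. 108. 174. 191.] 0.97 [0.568 0.32 ] [0.464 0.29 ] [0.517 0.308]
wrist peg_2 [174. 139. 199. 220.] 0.89 [0.531 0.284] [0.423 0.26 ] [0.478 0.274]
wrist peg_2 [351. 221. 375. 261.] 0.71 [0.422 0.053] [0.362 0.015] [0.39  0.033]
wrist peg_2 [107. 102. 144. 184.] 0.68 [0.576 0.361] [0.473 0.329] [0.526 0.348]
wrist plate [ 70.  36. 282. 248.] 0.92 [0.647 0.391] [0.381 0.147] [0.527 0.283]
wrist board [502.  73. 559. 244.] 0.66 [ 0.608 -0.116] [ 0.388 -0.24 ] [ 0.506 -0.177]
scene peg_2 [287. 280. 306. 314.] 0.79 [0.73  0.165] [0.784 0.266] [0.755 0.215]
scene peg_2 [370. 247. 395. 280.] 0.76 [0.5  0.29] [0.552 0.402] [0.524 0.346]
scene peg_2 [364. 176. 390. 204.] 0.73 [0.286 0.135] [0.333 0.259] [0.306 0.197]
scene peg_2 [308. 170. 333. 191.] 0.61 [ 0.37 -0.02] [0.395 0.09 ] [0.379 0.033]
scene peg_2 [362. 224. 383. 254.] 0.6 [0.446 0.227] [0.499 0.332] [0.47 0.28]
scene peg_2 [340. 235. 366. 262.] 0.53 [0.516 0.199] [0.551 0.308] [0.531 0.253]
scene peg_2 [355. 237. 377. 271.] 0.51 [0.498 0.238] [0.558 0.349] [0.525 0.293]
scene plate [317. 214. 413. 286.] 0.91 [0.495 0.102] [0.537 0.451] [0.514 0.284]
scene board [179. 134. 261. 195.] 0.89 [ 0.5   -0.467] [ 0.54  -0.078] [ 0.518 -0.267]
26.75 [0.48192144 0.14699222 0.25628404]
```

```bash
python3 -c "
from rig import env
print(env.close_job())"
```

```text
the job is handed in; nothing more can be done
None
```

All four wooden pegs squeezed as weak and lie on the white plate, so none went on the board; three were confirmed at a second lower force and peg A only at 20 N (14–15 mm), and the job is handed in.

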